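# Take the bar from behind the worn keeper

### The arm

A 6-joint arm with a two-finger parallel gripper is mounted at the origin on a cart in front of the work surface, level with it; the furniture and walls round the work are solid. World frame = base frame: x ahead of the robot, y to its left, z up, the work surface at z = 0. Lengths are in m, angles in rad, forces in N, time in s.
With the tool pointing down it reaches from about 0.275 to 0.75 m from the base axis. Payload 10.2 kg.
Tool frame: the origin (TCP) lies midway between the tips of the shut fingers; the grasp point (between the pads) lies 19 mm behind it; z points along the fingers, y is the line along which they close (so a half turn about z gives the same grasp; the last joint's range is limited). The gripper opens to 88 mm and grips with 3 to 60 N. Pads are 18 mm wide; open, the fingers measure 123 mm over their backs; the gripper's body (75 mm by 187 mm) begins 45 mm behind the grasp point.
Start: joints at [1.044, 0.313, 1.498, -0, 1.331, -0.223], TCP at [0.157, 0.501, 0.239] pointing down, gripper open.
Joint ranges: [-2.94, 2.94], [-0.97, 2.17], [0.19, 2.56], [-1.23, 4.37], [0.02, 3.11], [-2.88, 2.88]. Speed limits (rad/s): [2.39, 2.39, 3.01, 3.14, 3.14, 3.14].

### API

Orientations are given as [roll, pitch, yaw] about the fixed x, y, z axes, in that order (R = Rz(yaw) Ry(pitch) Rx(roll)).
In Python, from cell import move_to, move_straight, movej, gripper_to, pause, solve_ik, state, camera, PlanningError, sign_off gives the robot as it stands. Calls block until the motion is done:
- move_to(position, orientation): joint-space move of the TCP to a pose.
- move_straight(position, ori=None, vel=0.15): straight line of the TCP; ori=None keeps the orientation; vel is the mean speed in m/s.
- movej(angles): joint-space move.
- gripper_to(opening): finger opening in m; the grip force is fixed at half the most; returns when the fingers have stopped.
- pause(seconds).
- solve_ik(position, orientation): joint angles nearest the present ones, or None.
- state(): the state.
- camera(name): name is "scene" or "top" or "wrist"; returns a dict with "img" (400x640x3 uint8, blue, green, red), "mtx" (3x3 intrinsics, pixels), "world_from_camera" (4x4, takes a point from camera to world coordinates). Camera axes: x right, y up, looking along -z (the intrinsics and any distortion apply to the point x, -y, -z); pixel columns grow to the right and rows downward; lengths in m; the calibration is good to about 2 mm. A picture is of the moment at which its call begins. There is no depth.
A pose or a line that the arm cannot do raises PlanningError and nothing moves.
- sign_off(): hands the job in; it is judged then, once.
The state is a dict: "time_s": time; "q": joint angles; "joint_velocities": joint speeds; "effort": joint torques, N m; "ee_pos": TCP position; "orientation": TCP orientation; "force": force on the tool from outside, world axes, zero at the start; "wrist_torque": the same for the moment, N m; "width": finger opening in m; "gripper_force": force on a finger pad.
Only numpy, scipy, OpenCV 4.12 (cv2) and the standard library are available. Lean on these libraries where they do the work, as an engineer would, in place of code of your own. Each camera call takes 0.05 s, during which the arm holds its last target. There are 200 camera calls.

### The job

One of the two swing keepers on the bar rack is worn: find out which by pushing their studs towards the open side with no more than about 8 N - a sound keeper holds and must not be forced open, the worn one snaps open. Open the worn one, raise the near end of its bar over the lip and draw the bar out endwise from under the bridge, then lay it flat and wholly on the grey mat, holding it until it is down. Leave the other bar in its lane and the other things on the bench where they are.

Things in the scene. Friction and masses are not known exactly. Their poses are not given: they have to be found in the camera images.
- rack: Fixed two-lane rack for reference bars: grey base plate 220 (x) x 214 (y) x 10 mm; origin under its centre at bench level, z up. The lanes run along its y, centre lines at x = -62 mm (lane 1) and +38 mm (lane 2). The far end of a bar sits in a pocket under a bridge plate, the near (+y) end on a saddle behind a lip; a bar leaves only towards +y. The points below keep the rack's axes.
- pocket_1 (a point): Middle of the front floor edge of lane 1's far pocket: rack y = -35 mm, 30 mm above the bench. The pocket goes 49 mm back from here towards -y to its end wall, is 28 mm wide, and has the bridge plate as roof, 27 mm above its floor (plate top 63 mm above the bench). The roof lets a bar fully home tilt to at most about 11 degrees. Between pocket and saddle the bar spans free, 20 mm above the base plate.
- lip_1 (a point): Middle of the top of lane 1's lip: 44 mm above the bench, 14 mm above the saddle top on which the bar lies; the lip is 8 mm thick along y, the saddle reaches from here 30 mm towards -y. Saddle and lip are only 20 mm wide, narrower than the bar, so fingers holding a bar's sides pass on both sides. The near end must be tilted up 6 degrees or more to clear the lip.
- pivot_1 (a point): Pivot of lane 1's keeper, 52 mm above the bench, on a post (19 mm across at the hub, top 61 mm above the bench; a small spring strut beside it reaches 26 mm from the pivot towards rack +x, -y). The keeper is a flat steel arm 12 mm wide, 49.5 to 54.5 mm above the bench. Shut, it points in rack -x over the near end of the bar, 1.5 mm above it, and holds it down. Open, it points in rack +y, clear of bar and fingers.
- stud_1 (a point): Centre of the upright thumb stud of lane 1's keeper while shut (this point stays on the rack): 12 mm across, 54.5 to 80 mm above the bench, 40 mm from the pivot. Pushed in rack +y it works against a sprung over-centre strut: past 27 mm it snaps by itself to full open (86 degrees) and stays; let go earlier, it springs shut. A worn keeper gives way at about 4 N; a sound one stands still at 8 N, yields from 9 N, opens near 20 N.
- stud_2 (a point): The same point for lane 2's keeper. All of lane 2 is as lane 1, 100 mm farther in rack +x. The keepers look alike; which lane has the worn one differs from case to case.
- keeper_1 (a joint): Swing of the worn keeper, rad: 0 shut, 1.5 fully open. In which lane it is mounted is not told.
- keeper_2 (a joint): Swing of the sound keeper, rad: 0 shut, 1.5 fully open. In which lane it is mounted is not told.
- mat: Fixed flat grey bench mat, 150 (x) x 250 (y) x 4 mm, on the bench to the left of the rack; origin under its centre at bench level, long side along its y.
- bar_1_mid (a point): Centre of reference bar 1, a plain aluminium-alloy bar 25 (x) x 160 (y) x 18 (z) mm of about 0.24 kg, the other one alike. At first it lies level in lane 1 or lane 2 (either), its underside 30 mm above the bench, its y along the lane. Axes: y along its length, z up.
- bar_1_near (a point): Centre of the +y end face of bar 1 (80 mm from its centre), at first behind the lip.
- bar_1_far (a point): Centre of the -y end face of bar 1 (80 mm from its centre), at first under the bridge plate.
- bar_2_mid (a point): Centre of reference bar 2, a plain aluminium-alloy bar 25 (x) x 160 (y) x 18 (z) mm of about 0.24 kg, the other one alike. At first it lies level in lane 1 or lane 2 (either), its underside 30 mm above the bench, its y along the lane. Axes: y along its length, z up.
- bar_2_near (a point): Centre of the +y end face of bar 2 (80 mm from its centre), at first behind the lip.
- bar_2_far (a point): Centre of the -y end face of bar 2 (80 mm from its centre), at first under the bridge plate.
- small_jar: Bystander: low white jar, 45 mm across, 24 mm high; origin under its centre.
- hex_key: Bystander: L-shaped hex key, 82 mm long, lying flat; origin under its centre.
- open_spanner: Bystander: small open-ended spanner, 131 mm long, lying flat; origin under its centre.
- sample_1: Bystander: round grey metal sample, 34 mm across, 45 mm high; origin under its centre.
- sample_7: Bystander: flat round metal sample, 38 mm across, 16 mm high; origin under its centre.
- powder_bottle: Bystander: white plastic bottle, 49 mm across, 94 mm high; origin under its centre.

How it is judged:
By the outcome, as a careful person would: the job done as asked, in the order asked, and still so for the second after the job is handed in, with the robot touching nothing.
It also fails if it takes over 58 s, if anything falls off the work surface, if the arm or the gripper's body presses on something with over 40 N, if the wrist force passes 120 N, or if a joint passes its speed limit or range.

## Working session

There is one attempt and no reset: what is moved stays moved. The work goes in short steps, each a Python script; the robot and the scene stay as the last script left them, time stands still between calls to the robot, and variables do not carry over. Pictures are saved under pics/ and viewed, at most 10 in all, crops included, and the job is handed in when it is done.

```bash
ls; mkdir -p pics
python3 - <<'E'
from cell import *
import cv2
for n in ("scene","top"):
    c=camera(n); cv2.imwrite(f"pics/{n}0.png",c["img"]); print(n,c["mtx"].tolist(),c["world_from_camera"].round(4).tolist(),[k for k in c])
s=state(); print(s["time_s"],s["force"],s["ee_pos"],s["orientation"])
E
```

```text
pics
scene [[518.4504764190215, 0.0, 316.6094921906663], [0.0, 518.4504764190215, 200.85826700081475], [0.0, 0.0, 1.0]] [[-0.4566, 0.4187, -0.785, -0.6854], [-0.8896, -0.2007, 0.4103, 0.5288], [0.0142, 0.8857, 0.4641, 0.7981], [0.0, 0.0, 0.0, 1.0]] ['img', 'mtx', 'world_from_camera']
top [[375.8255927640126, 0.0, 319.1732415399761], [0.0, 375.8255927640126, 200.8124168389287], [0.0, 0.0, 1.0]] [[-0.0072, 0.9741, -0.2261, 0.3366], [-1.0, -0.0068, 0.0024, -0.0892], [0.0008, 0.2261, 0.9741, 0.9315], [0.0, 0.0, 0.0, 1.0]] ['img', 'mtx', 'world_from_camera']
0.1 [-0.07998026  0.41838587 -0.57743618] [0.1569732  0.5007717  0.23822739] [-3.14049098e+00 -2.05715511e-04  2.83777641e+00]
```

View pics/top0.png

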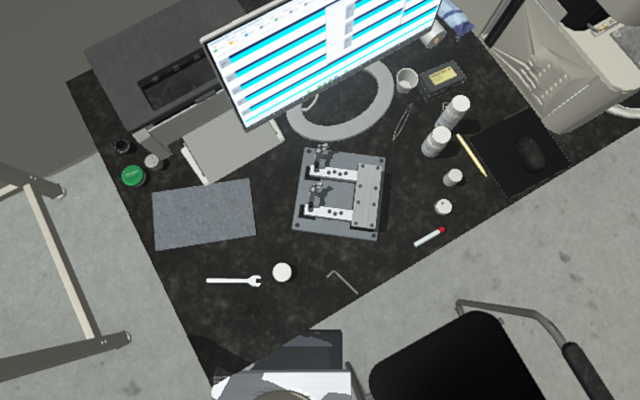

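View pics/scene0.png

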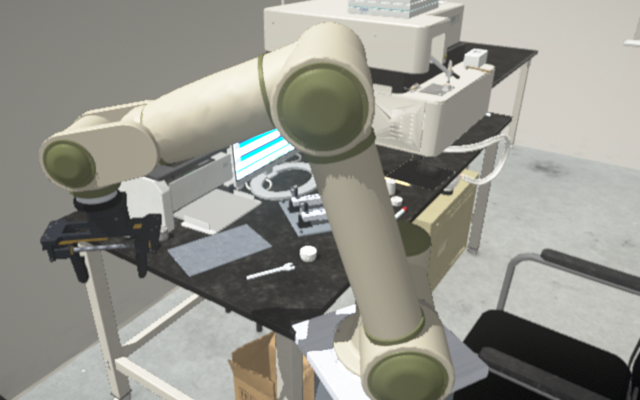

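The top view shows the rack at about (293–385, 148–240), with its bridge at the right. The mat is at (152–256, 179–250), left of the rack, and the jar is at (282,272). The spanner is near (235,281) and the hex key near (343,283). The scene view is mostly hidden by the arm.

```bash
cat > h.py <<'E'
from cell import *
import numpy as np, cv2
from scipy.spatial.transform import Rotation as R
def ray(c,uv,z):
    M=c["world_from_camera"];K=c["mtx"]
    d=np.linalg.inv(K)@np.array([uv[0],uv[1],1.]); d=M[:3,:3]@(d*[1,-1,-1]); o=M[:3,3]
    return o+d*(z-o[2])/d[2]
def proj(c,p):
    M=c["world_from_camera"]; q=M[:3,:3].T@(np.array(p)-M[:3,3]); q=q*[1,-1,-1]; u=c["mtx"]@q; return u[:2]/u[2]
E
python3 - <<'E'
from h import *
c=camera("top")
for uv in [(305,148),(385,158),(378,240),(293,230)]: print(ray(c,uv,.01)[:2].round(3))
print("mat")
for uv in [(152,190),(250,179),(256,234),(156,250)]: print(ray(c,uv,.004)[:2].round(3))
cv2.imwrite("pics/crop.png",cv2.resize(c["img"][135:255,140:400],None,fx=3,fy=3,interpolation=cv2.INTER_CUBIC))
E
```

```text
[ 0.692 -0.056]
[ 0.663 -0.262]
[ 0.451 -0.235]
[ 0.477 -0.026]
mat
[0.583 0.335]
[0.611 0.086]
[0.468 0.066]
[0.431 0.311]
```

View pics/crop.png

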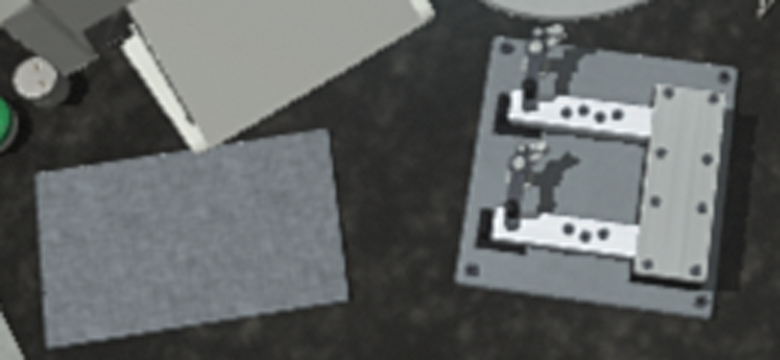

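The crop shows both keepers shut: studs at about (530,92) and (512,213) in the crop, white bars at row 110 and row 230, bridge plate on the right. The rack centre comes out near (0.571, −0.145) with yaw about −8°. Next I'll look from close above with the wrist camera.

Run:
```python
from h import *
c0=np.array([.571,-.145]);a=np.radians(-7.9)
p=c0+R.from_euler('z',a).as_matrix()[:2,:2]@np.array([-.02,.03])
best=None
for yaw in (a+np.pi/2,a-np.pi/2):
    q=solve_ik([*p,.26],[np.pi,0,yaw]); print(yaw,q)
    if q is not None and (best is None or abs(q[5])<abs(best[0][5])): best=(q,yaw)
move_to([.40,.25,.28],[np.pi,0,best[1]])
move_to([*p,.26],[np.pi,0,best[1]])
c=camera("wrist"); cv2.imwrite("pics/w0.png",c["img"]); 
s=state(); print(s["time_s"],s["ee_pos"],s["orientation"],s["force"],c["mtx"].tolist(),c["world_from_camera"].round(4).tolist())
gripper_to(0.0)
```

```text
1.4329153158873444 [-0.40667344  0.39183218  1.33180201  0.          1.41795846 -0.26879243]
-1.7086773377024487 [-4.06673444e-01  3.91832184e-01  1.33180201e+00 -4.44089210e-16
  1.41795846e+00  2.87280022e+00]
2.9917 [ 0.5553971  -0.1113029   0.26028577] [ 3.14122016e+00 -9.04426662e-05  1.43454807e+00] [ 0.72446105 -0.1413869  -0.04250101] [[336.1363239014284, 0.0, 316.75979525089036], [0.0, 336.1363239014284, 199.77048338345625], [0.0, 0.0, 1.0]] [[0.9907, 0.1309, 0.037, 0.5649], [-0.1361, 0.9543, 0.2662, -0.0426], [-0.0004, -0.2688, 0.9632, 0.4064], [0.0, 0.0, 0.0, 1.0]]
```

View pics/w0.png

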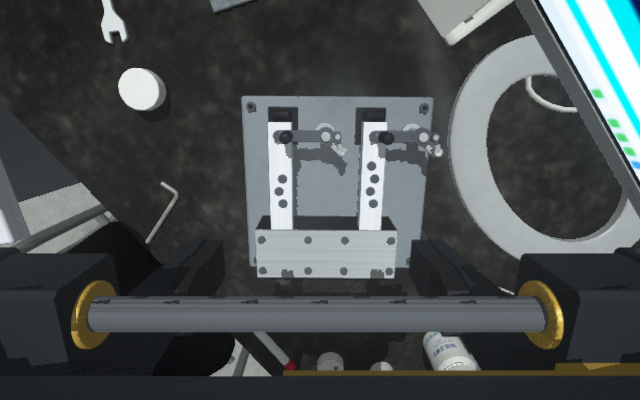

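The wrist view shows stud tops at (285,137) and (386,138), pivots near (327,136) and (424,136), base near corners at (243,97) and (433,96), and bar edges at 269/294 and 362/386. The bridge front edge is at row 230.

Run:
```python
from h import *
c=camera("wrist")
P=lambda uv,z:ray(c,uv,z)[:2]
A,B=P((243,97),.01),P((433,96),.01); ex=B-A; a=np.arctan2(ex[1],ex[0]); print("base",A,B,np.linalg.norm(ex),np.degrees(a))
a1=P((257,230),.063);b1=P((396.5,230),.063); d=b1-a1;print("bridge",np.linalg.norm(d),np.degrees(np.arctan2(d[1],d[0])))
s1,s2=P((284.5,136.5),.08),P((385.5,138),.08); d=s2-s1; print("studs",s1,s2,np.linalg.norm(d),np.degrees(np.arctan2(d[1],d[0])))
Rm=R.from_euler('z',a).as_matrix()[:2,:2]
o=(A+B)/2-Rm@[0,.107]; print("origin",o)
L=lambda uv,z:(Rm.T@(P(uv,z)-o)*1000).round(1)
for n,uv,z in [("s1",(284.5,136.5),.08),("s2",(385.5,138),.08),("p1",(327,136),.061),("p2",(424,136),.061),("br f l",(257,230),.063),("br f r",(396.5,230),.063),("br b",(326,278),.063),
 ("bar1 L",(269.5,180),.048),("bar1 R",(295,180),.048),("bar2 L",(361,180),.048),("bar2 R",(386,180),.048),("bar1 near",(281,122),.048),("bar2 near",(373,122),.048)]: print(n,L(uv,z))
print(state()["width"])
```

```text
base [ 0.48363998 -0.02274183] [ 0.69584967 -0.05111924] 0.21409864523167133 -7.616601440381489
bridge 0.15167057718055726 -7.889586223976811
studs [ 0.53027162 -0.06745854] [ 0.62590336 -0.08216107] 0.09675533322522996 -8.740282621857562
origin [ 0.57556266 -0.14298649]
s1 [-54.9  68.9]
s2 [41.8 67. ]
p1 [-13.7  67.5]
p2 [84.5 67. ]
br f l [-89.5 -32.7]
br f r [ 62.1 -33.5]
br b [-14.4 -91. ]
bar1 L [-75.7  19.5]
bar1 R [-48.   19.4]
bar2 L [23.9 19. ]
bar2 R [51.1 18.9]
bar1 near [-61.1  81. ]
bar2 near [34.5 80.5]
0.000831587447272442
```

```bash
cat >> h.py <<'E'
a=np.radians(-7.8); o=np.array([.5755,-.1437]); Rm=R.from_euler('z',a).as_matrix()
def W(x,y,z): return [*(o+Rm[:2,:2]@np.array([x,y])/1000), z/1000]
def ori(t=0):  # near end up by t rad about rack x
    return (R.from_euler('x',t) if 0 else R.from_rotvec(Rm[:,0]*t)*R.from_euler('xyz',[np.pi,0,a+np.pi/2])).as_euler('xyz')
def fy():
    s=state(); return float(Rm[:,1]@s["force"])
def push(x,y0,lim=6.0,ymax=58+30,z=65,f0=None):
    if f0 is None: f0=np.mean([fy() for _ in range(3)])
    y=y0; log=[]
    while y<ymax:
        df0=fy()-f0
        y+= 0.3 if abs(df0)>1.2 and len(log)<25 else 0.6
        move_straight(W(x,y,z),vel=.03)
        f=fy()-f0; log.append((round(y,1),round(f,1)))
        if abs(f)>lim: break
    return y,f0,log
E
python3 - <<'E'
from h import *
move_to(W(-57,30,110),ori()); move_straight(W(-57,30,65),vel=.1); move_straight(W(-57,44,65),vel=.05); pause(.2)
t=state()["time_s"]
y,f0,log=push(-57,44,lim=5.5,ymax=66)
s=state(); print(t,s["time_s"],f0,s["force"],(Rm.T@(s["ee_pos"]-np.array([*o,0]))*1000).round(1)); print(log)
E
```

```text
6.2333 16.4833 0.20754119032315663 [ 2.04204951 -3.65852515 -1.19819781] [-56.8  66.5  65.1]
[(44.6, np.float64(0.3)), (45.2, np.float64(0.3)), (45.8, np.float64(-0.4)), (46.4, np.float64(-0.1)), (47.0, np.float64(-0.4)), (47.6, np.float64(-0.1)), (48.2, np.float64(-0.4)), (48.8, np.float64(0.1)), (49.4, np.float64(-0.2)), (50.0, np.float64(0.2)), (50.6, np.float64(0.4)), (51.2, np.float64(-0.5)), (51.8, np.float64(0.2)), (52.4, np.float64(-0.7)), (53.0, np.float64(-0.4)), (53.6, np.float64(0.3)), (54.2, np.float64(-1.5)), (54.5, np.float64(-1.2)), (55.1, np.float64(-1.8)), (55.4, np.float64(-2.0)), (55.7, np.float64(-2.5)), (56.0, np.float64(-2.5)), (56.3, np.float64(-2.2)), (56.6, np.float64(-2.7)), (56.9, np.float64(-2.6)), (57.5, np.float64(-2.6)), (58.1, np.float64(-2.1)), (58.7, np.float64(-2.8)), (59.3, np.float64(-2.7)), (59.9, np.float64(-1.9)), (60.5, np.float64(-3.4)), (61.1, np.float64(-2.7)), (61.7, np.float64(-2.8)), (62.3, np.float64(-3.2)), (62.9, np.float64(-3.4)), (63.5, np.float64(-2.9)), (64.1, np.float64(-4.2)), (64.7, np.float64(-4.0)), (65.3, np.float64(-3.4)), (65.9, np.float64(-4.6)), (66.5, np.float64(-3.6))]
```

Lane 1's keeper has moved 12 mm at about 4 N, so it is the worn one. I'll push it past the snap point and check.

Run:
```python
from h import *
for y in (74,80,84,87):
    move_straight(W(-55,y,65),vel=.04); print(y,round(fy(),1))
pause(.2); print(fy())
move_straight(W(-57,70,65),vel=.15); move_straight(W(-57,0,150),vel=.25)
c=camera("wrist"); cv2.imwrite("pics/w1.png",c["img"]); print(state()["time_s"],proj(c,W(-62,-4,48)),proj(c,W(-62,72,48)))
```

```text
74 -4.0
80 -0.4
84 0.5
87 0.1
0.3832946094691472
18.7333 [311.16190386 206.43296672] [310.67233481 103.4562983 ]
```

View pics/w1.png

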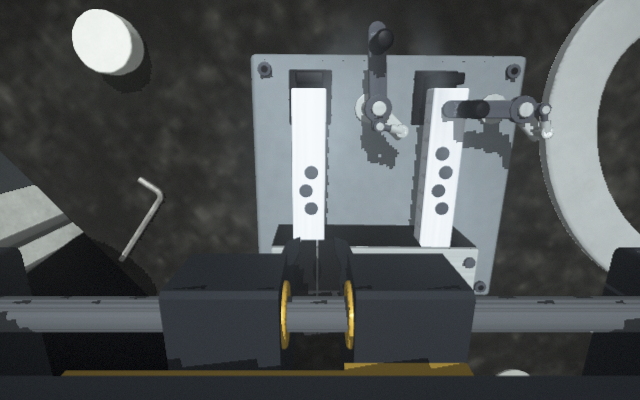

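The keeper is fully open (stud at (379,38)) and the bar lies at columns 292–326, near end at row 88. Lane 2 is still shut. The fingertips have to stay above the mat when the bar is set down, so I'll grip with the tips 2 mm above the bar's underside.

Run:
```python
from h import *
X=-62.8
gripper_to(.05)
move_straight(W(X,0,100),vel=.2); move_straight(W(X,0,32),vel=.1)
f0=np.array(state()["force"])
gripper_to(.015); s=state(); print("grip",s["width"],s["gripper_force"],s["force"]-f0,s["time_s"])
assert .02<s["width"]<.03
def tilt(t,d=0,up=0):
    py,pz=-79,30; v=np.array([79,2.0]); c,n=np.cos(t),np.sin(t)
    y=py+c*v[0]-n*v[1]+d*c; z=pz+n*v[0]+c*v[1]+d*n+up
    return W(X,y,z),ori(t)
T=np.radians(8)
for t in (T/2,T):
    p,r=tilt(t,0,.7); move_straight(p,r,vel=.03); s=state(); print(s["width"],(s["force"]-f0).round(1))
c=camera("wrist"); cv2.imwrite("pics/w2.png",c["img"]); print(s["time_s"])
```

```text
grip 0.024677082535554506 29.979382753372192 [-2.64506147  1.33810206  2.98273352] 21.3167
0.024542823569401222 [ 0.3  1.  -3.3]
0.02467473817286172 [-0.3 -0.9 -2.6]
22.0083
```

View pics/w2.png

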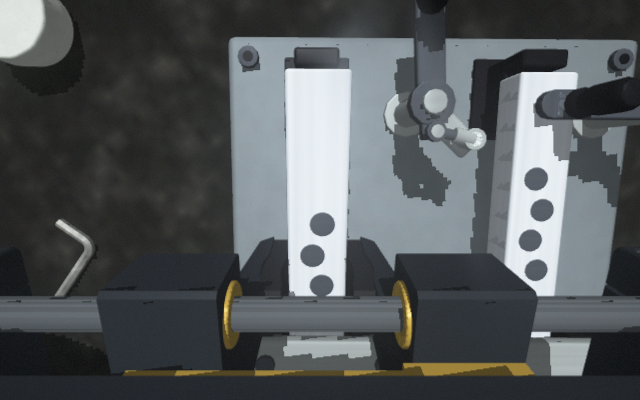

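The bar is held and its near end is raised: it ends at row 68, above the dark lip at rows 48–66. The force is about the bar's weight. Now I'll draw it out along its own axis.

Run:
```python
from h import *
s=state(); p0=np.array(s["ee_pos"]); T=np.radians(8)
ax=Rm[:,1]*np.cos(T)+np.array([0,0,np.sin(T)])
for d in (.02,.04,.062):
    move_straight(list(p0+ax*d),vel=.06); s=state(); f=s["force"]; print(d,s["width"],f.round(1))
    if np.linalg.norm(f[:2])>8: print("STOP"); raise SystemExit
p=p0+ax*.062; p[2]=.17; move_straight(list(p),vel=.15)
c=camera("top"); cv2.imwrite("pics/t3.png",c["img"][100:300,100:420])
# mat from the top picture: corners found earlier
C=np.array([[.583,.335],[.611,.086],[.468,.066],[.431,.311]]); m=C.mean(0); l=(C[0]-C[1])+(C[3]-C[2]); print(m,np.degrees(np.arctan2(l[1],l[0]))-90,state()["time_s"],state()["width"])
```

```text
0.02 0.024812280443718283 [ 0.6 -0.9 -2.8]
0.04 0.02488395771832197 [-0.7  0.2 -2.8]
0.062 0.024466452484784493 [ 0.4  0.2 -3.3]
[0.52325 0.1995 ] 7.495857639729863 24.525 0.02492731107641698
```

View pics/t3.png

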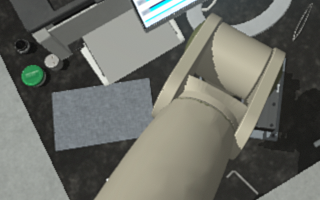

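The bar is free of the rack. The mat is clear (crop 52–155, 78–150), with a bin-like panel behind it, so I'll place slightly on the robot's side of the mat centre.

Run:
```python
from h import *
ya=np.radians(7.5)+np.pi/2
move_to([.502,.203,.17],[np.pi,0,ya]); pause(.2); f0=np.array(state()["force"])
move_straight([.502,.203,.03],vel=.12); 
c=camera("wrist"); cv2.imwrite("pics/w4.png",c["img"]); s=state(); print(s["time_s"],s["width"],s["ee_pos"],s["force"],f0)
```

```text
27.1833 0.02484582782706812 [0.50238945 0.203088   0.03066917] [-0.04305601 -0.12554093 -4.16954268] [-0.34893488 -0.88945704 -2.20542328]
```

View pics/w4.png

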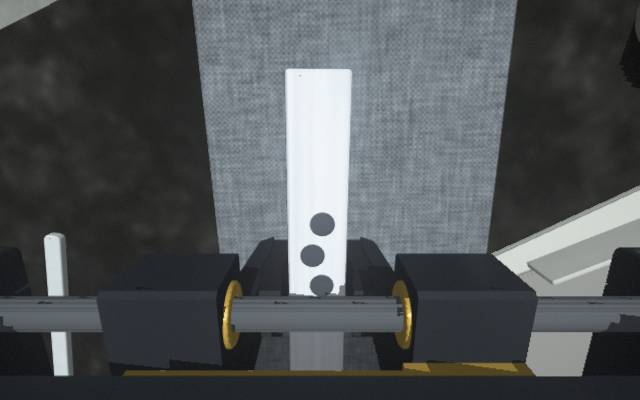

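The bar is level over the mat (columns 286–351; mat 195–517), well inside it. Lowering until contact, then releasing.

Run:
```python
from h import *
move_straight([.502,.203,.010],vel=.08); pause(.2); f0=np.mean([state()["force"][2] for _ in range(3)])
z=.010
while z>.0045:
    z-=.0005; move_straight([.502,.203,z],vel=.03); f=state()["force"][2]-f0
    if f>2.5: break
print(z,f,state()["ee_pos"][2]); 
w=state()["width"]; gripper_to(.045); pause(.2)
move_straight([.502,.203,.16],vel=.15)
c=camera("wrist"); cv2.imwrite("pics/w5.png",c["img"])
move_to([.30,.42,.25],[np.pi,0,np.radians(140)])
c=camera("top"); cv2.imwrite("pics/t5.png",c["img"]); print(state()["time_s"],state()["force"])
a=cv2.imread("pics/w5.png"); b=cv2.imread("pics/t5.png")[100:310,130:410]
cv2.imwrite("pics/f.png",np.vstack([cv2.resize(a[:260,:],(640,260)),cv2.resize(b[:,:],(453,340))[:, :].copy() if 0 else cv2.copyMakeBorder(cv2.resize(b,(453,340)),0,0,0,187,0)]))
```

```text
0.005999999999999997 5.170796823215348 0.0062464201980560845
32.925 [-0.19049092  0.4523264   0.66758237]
```

View pics/f.png

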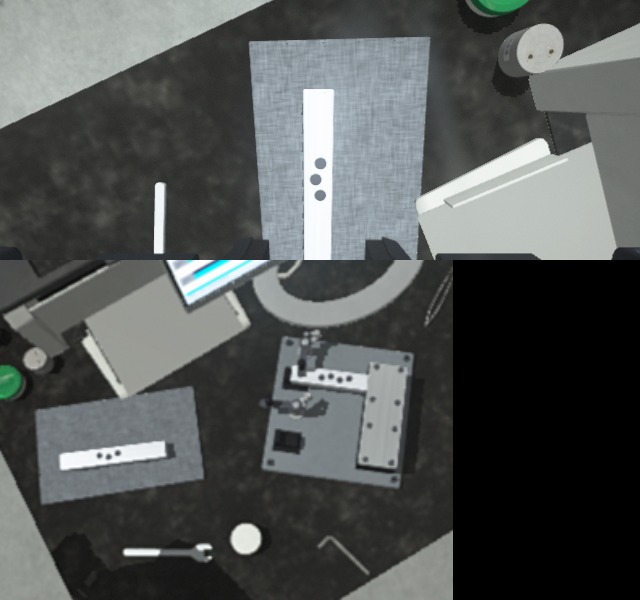

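The bar lies flat inside the mat, lane 2's bar and keeper are untouched, lane 1's keeper is open, and the jar, spanner and hex key are where they were. I'm handing it in.

```bash
python3 -c "
from cell import *
print(sign_off())"
```

```text
the job is handed in; nothing more can be done
None
```

I opened lane 1's keeper, which gave way at about 4 N, and laid its bar flat and wholly on the mat; lane 2's keeper, which I therefore did not test, and its bar were left untouched, and the job was handed in at about 33 s.

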